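# Slide the print bed home and lock its cam lever

## Task

Get the small printer ready for its next job: take the finished print off the deck and put it in the grey parts tray, then push the print bed fully home against its stops, and only then flip the cam lever over until it snaps shut across the front of the bed. The bed jams in its rails unless it is pushed on its centre line. Leave the spool, the bottle and the carton where they are.

Things in the scene. Friction and masses are not known exactly. Their poses are not given: they have to be found in the camera images.
- base: Printer base, fixed: dark deck 295 x 330 mm (x -130 to +165, y -165 to +165 mm), its top 12 mm above the table. Origin at table level on the track's centre line, straight below the bed's front face when the bed is home. +x: the way the bed is pushed (to the robot's left and away); -y: the lever's side (far from the robot). Back wall at x 153 to 165 mm, 42 mm high. Side rails, end stops and bridge: see the points. No step of the work moves it.
- track (a point): Point on the deck top at the base's origin (axes as the base's). Two aluminium side rails along x, from x -130 to +90 mm, inner faces at y = +-86.5 mm, outer at +-100, tops 30 mm above the table. At their far ends two end stops, faces at x = +90 mm, y 72 to 87 mm either side, 32 mm high. The print blocks the track until it is taken away.
- bridge (a point): Middle of the underside of the black bridge beam across the track (axes as the base's). Beam 155 to 185 mm above the table, x -17 to +10 mm of the base; posts 22 mm wide centred at y = +-147 mm. The beam overhangs the home front face: a gripper that pushes the bed home must lean back towards -x, about 30 to 45 degrees. Beyond the beam (+x) the deck is open from above.
- bed: Print bed: loose aluminium block, black top, 90 (x) x 170 (y) x 45 mm high, 0.8 kg, between the rails with 1.5 mm play a side. Origin: middle of the bottom edge of its flat front face (-x side). Starts 100 to 120 mm short of home; home = against the stops, origin over the base's. Too big to grip: push its smooth front face. On the centre line (within 8 mm) it slides at 1 to 3 N; pushed 30 mm off it jams hard until pushed on centre.
- print: Finished white 3D-printed block with grey side recesses, 100 (x) x 34 (y) x 34 mm (z), plus a round boss 24 mm wide and 14 mm high on top at x = +35 mm; 90 g. Origin at the centre of its underside. Starts flat on the deck beyond the bridge beam, about 92 mm past the base's origin, lengthwise along the track (up to 0.2 rad askew); grip it across its 34 mm width.
- tray: Grey open parts tray, fixed, 190 (x) x 150 (y) x 40 mm high, walls 4 mm and floor 4 to 5 mm thick. Origin at the centre of its underside.
- lever (a joint): Cam lever angle about its upright pin, rad, growing clockwise from above. Starts open, 0.08 to 0.32 (at 0 the arm points from the pin to the base's -x, turned 0.38 rad outward to -y). Shut at 1.95: the arm points along the base's +y, across the home bed's front. Up to the high point, 1.6, a spring drives it back (up to 0.8 N m, 8 N at the grip); beyond, it snaps shut by itself and stays.
- lever_tip (a point): Centre of the lever's upright round black grip, 16 mm diameter, 42 mm high (34 to 76 mm above the table), this point 55 mm above the table and 105 mm from the pin. The arm is a steel bar 14 mm wide, 35 to 47 mm above the table, with a 12 mm rubber pad on its closing side at 60 to 90 mm from the pin.
- lever_pin (a point): Axis of the lever's pin, on the base 18 mm before (-x) its origin and 118 mm to -y, 34 mm above the table. Axes as the base's. Pin hub radius 13 mm.
- spool: Black filament spool lying flat, 160 mm diameter, 56 mm high, origin under its centre. Leave it where it is.
- bottle: White bottle, 66 mm diameter, 170 mm high, origin under its centre. Leave it where it is.
- carton: Cardboard carton 120 x 90 x 70 mm high, origin under its centre. Leave it where it is.

How it is judged:
On the way, in this order (a step that is already met when the one before it is completed fails the run):
1. the print lies in the tray (x of print in the frame of tray between -0.075 and 0.075 m and y of print in the frame of tray between -0.06 and 0.06 m and z of print in the frame of tray below 0.03 m), for 0.2 s.
2. the bed is fully home while the lever is still open (x of bed in the frame of base above -0.005 m and z of bed in the frame of base between 0.007 and 0.017 m and angle between the x axis of bed and the x axis of base, either way round below 0.08 rad and value of joint lever below 1 rad), for 0.2 s.
3. the lever has snapped shut (x of bed in the frame of base above -0.005 m and z of bed in the frame of base between 0.007 and 0.017 m and angle between the x axis of bed and the x axis of base, either way round below 0.08 rad and value of joint lever above 1.85 rad), for 0.2 s.
At the end, for the whole second after the job is handed in: The print lies at rest in the tray (its origin within 75 mm along and 60 mm across of the tray's centre, less than 30 mm above the tray's underside), the bed stands flat on the deck within 5 mm of its home stops, square to the rails within 0.08 rad, and the lever is shut (above 1.85 rad) (all of step 1 and all of step 3 and linear speed of each of print, bed below 0.02 m/s); the robot touches nothing.
It fails at once if the spool is displaced by more than 30 mm (distance of spool from where it was at the start of the episode above 0.03 m).
It fails at once if the bottle is displaced by more than 30 mm (distance of bottle from where it was at the start of the episode above 0.03 m).
It fails at once if the carton is displaced by more than 30 mm (distance of carton from where it was at the start of the episode above 0.03 m).
It also fails if it takes over 72 s, if anything falls off the work surface, if the arm or the gripper's body presses on something with over 40 N, if the wrist force passes 120 N, or if a joint passes its speed limit or range.

## Robot

A 6-joint arm with a two-finger parallel gripper is mounted at the origin on the work surface. World frame = base frame: x ahead of the robot, y to its left, z up, the work surface at z = 0. Lengths are in m, angles in rad, forces in N, time in s.
With the tool pointing down it reaches from about 0.3 to 0.875 m from the base axis. Payload 6.4 kg.
Tool frame: the origin (TCP) lies between the finger pads; the fingertips stand 25 mm ahead of it and the grasp point (between the pads) lies 6 mm ahead of it; z points along the fingers, y is the line along which they close (so a half turn about z gives the same grasp; the last joint's range is limited). The gripper opens to 85 mm and grips with 20 to 120 N. Pads are 22 mm wide; open, the fingers measure 114 mm over their backs; the gripper's body (76 mm by 85 mm) begins 54 mm behind the grasp point. The pads swing forward as they close: fully open they stand 13 mm farther back than shut.
Start: joints at [0.949, 0.181, 1.607, -0, 1.354, -0.206], TCP at [0.232, 0.526, 0.256] pointing down, gripper open.
Joint ranges: [-2.99, 2.99], [-0.89, 2.07], [0.3, 2.58], [-1.14, 4.28], [0, 2.63], [-3.12, 3.12]. Speed limits (rad/s): [2.57, 2.57, 3.01, 3.14, 3.14, 3.14].

## Interface

Orientations are given as a unit quaternion [w, x, y, z].
In Python, from bench import ctrl gives the robot as it stands.
- The arm moves only by the tool servo_tool, never from a script. Its argument "series" is text: rows parted by semicolons, each of 7 numbers parted by spaces: the gripper command: -1 is fully open, 1 is shut, values between are in proportion, then the shift along the tool's x, y, z in m, then the turn, a rotation vector about the tool's x, y, z in degrees. A call has 1 to 12 rows; each row is the pose to reach, as a shift and turn from the pose commanded when the call began, along the tool's axes at that moment; what a row does not reach only later rows make up. A row lasts 1/12 s, in which the tool goes at most 41.7 mm and 7.16 degrees, less where a joint would pass 70% of its speed; a pose out of reach is approached as far as the arm can. A call with a gripper value outside its range is refused whole. The fingers move at their own pace and stop on an object; the grip force is fixed at half the most. Time passes only in rows, so rows that repeat a pose let the fingers close. It gives the time, the measured TCP pose, the force, the opening and the grip force at its end, in the units of the state.
- ctrl.get_obs(): the state, without advancing time (a new reading comes with each control period).
- ctrl.camera(name): name is "scene" or "side" or "wrist"; returns a dict with "img" (384x512x3 uint8, red, green, blue), "z_map" (384x512 float32, m along the optical axis (not along the pixel's ray), 0 where there is no reading), "fovy" (degrees; the focal length in pixels is half the picture's height over the tangent of half this angle, whatever the lens; pixels are square), "cx", "cy" (the principal point, pixels), "extrinsics" (4x4, takes a point from camera to world coordinates); the wrist camera has in their place "T_tool_cam" (4x4, takes a point from camera to tool coordinates, whose origin is the TCP and whose axes are the flange's). Camera axes: x right, y down, z forward; pixel columns grow to the right and rows downward; lengths in m; the calibration is good to about 2 mm. The wrist camera is an equidistant fisheye: a pixel r from the principal point sees the ray r / f radians off the axis. A picture is of the moment at which its call begins: read the wrist's pose just before it.
- ctrl.hand_in(): hands the job in; it is judged then, once.
The state is a dict: "time_s": time; "q": joint angles; "dq": joint speeds; "joint_efforts": joint torques, N m; "eef_pos": TCP position; "eef_rot": TCP orientation; "wrist_force": force on the tool from outside, world axes, zero at the start; "torque": the same for the moment, N m; "opening": opening from 0.0 (shut) to 1.0 (fully open); "grasp_force": force on a finger pad.
Only numpy, scipy, OpenCV 4.12 (cv2) and the standard library are available. Lean on these libraries where they do the work, as an engineer would, in place of code of your own. Each camera call takes 0.05 s, during which the arm holds its last target. There are 200 camera calls.

## Working session

There is one attempt and no reset: what is moved stays moved. The work goes in short steps, Python scripts to look and compute and a tool call to move; the robot and the scene stay as the last step left them, time stands still between calls to the robot, and variables do not carry over. Pictures are saved under pics/ and viewed, at most 10 in all, crops included, and the job is handed in when it is done.

Besides the shell and the picture viewer there is one more tool, called in YAML: its name, and indented under it one key for each argument. servo_tool: Moves the arm, as the interface text tells. Its arguments: {"type":"object","properties":{"series":{"type":"string"}},"required":["series"]}

```bash
mkdir -p pics; ls; python3 - <<'E'
from bench import ctrl
import cv2,numpy as np
o=ctrl.get_obs()
for k in("time_s","q","eef_pos","eef_rot","opening"):print(k,o[k])
for n in("scene","side"):
    c=ctrl.camera(n);cv2.imwrite(f"pics/{n}0.png",c["img"][:,:,::-1]);np.savez(f"{n}0.npz",**c)
    print(n,c["fovy"],c["cx"],c["cy"],np.round(c["extrinsics"],3).tolist())
E
```

```text
pics
time_s 0.0
q [ 9.48673940e-01  1.81534315e-01  1.60801505e+00 -2.00430664e-05
  1.35377039e+00 -2.06321363e-01]
eef_pos [0.2319554  0.52558625 0.25538448]
eef_rot [-3.38602520e-04  2.06403881e-01  9.78466500e-01 -7.94457394e-04]
opening 0.9980236090082268
scene 52.25501641589674 258.6498245466116 189.9339087943089 [[-0.487, 0.601, -0.633, 1.248], [0.873, 0.344, -0.345, 0.396], [0.01, -0.721, -0.693, 0.843], [0.0, 0.0, 0.0, 1.0]]
side 54.6147480566295 253.84449482148162 188.50200178345864 [[-0.991, -0.111, 0.079, 0.5], [-0.135, 0.728, -0.672, 0.68], [0.017, -0.677, -0.736, 0.799], [0.0, 0.0, 0.0, 1.0]]
```

View pics/scene0.png

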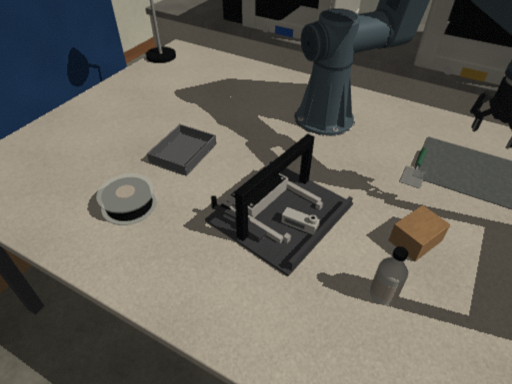

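View pics/side0.png

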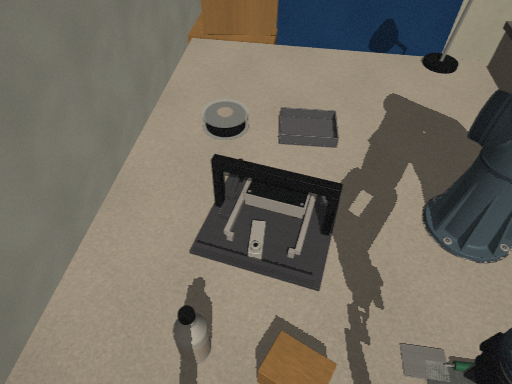

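The scene picture shows the base around (280,210), the print at (300,218), the tray at (182,148), the spool at (127,198), the bottle at (390,275) and the carton at (420,232). The side picture shows the print at (257,238), the bridge at (275,172) and the tray at (308,127). I'll enlarge both.

```bash
python3 - <<'E'
import cv2
a=cv2.imread("pics/side0.png")[140:290,180:355];cv2.imwrite("pics/sc.png",cv2.resize(cv2.convertScaleAbs(a,alpha=1.6,beta=20),None,fx=4,fy=4,interpolation=2))
a=cv2.imread("pics/scene0.png")[130:270,195:360];cv2.imwrite("pics/scc.png",cv2.resize(cv2.convertScaleAbs(a,alpha=1.6,beta=20),None,fx=4,fy=4,interpolation=2))
E
```

```text
(no output)
```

View pics/sc.png

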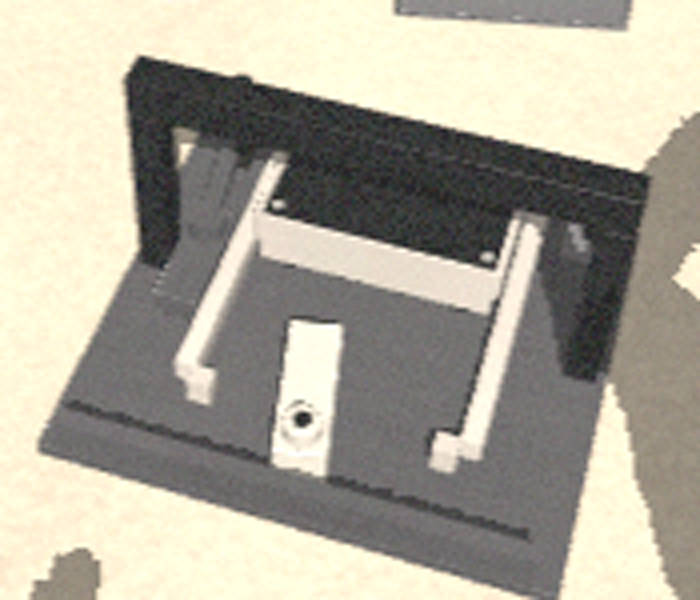

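View pics/scc.png

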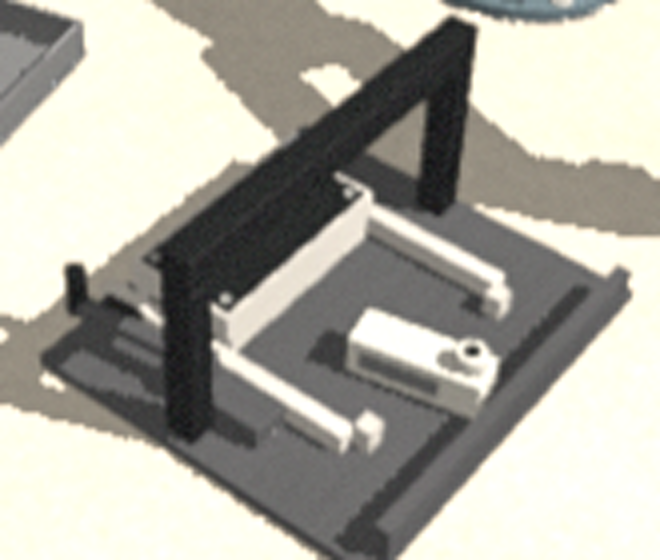

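Both crops show the bed under the bridge, and the print beyond it with its boss towards the back wall. The lever grip is at scene crop (75,285). Next I'll use the depth height bands to get poses.

```bash
cat > h.py <<'E'
import numpy as np,cv2
def cloud(c):
    z=c["z_map"];h,w=z.shape;f=h/2/np.tan(np.radians(float(c["fovy"]))/2)
    v,u=np.mgrid[:h,:w];P=np.stack([(u-c["cx"])/f*z,(v-c["cy"])/f*z,z],-1)
    E=c["extrinsics"];W=P@E[:3,:3].T+E[:3,3];W[z==0]=np.nan;return W
def rect(p,s=""):
    r=cv2.minAreaRect((p[:,:2]*1000).astype(np.float32));print(s,len(p),"c",np.round(r[0],1),"size",np.round(r[1],1),"ang",round(r[2],2),"zmed",np.round(np.median(p[:,2])*1000,1));return r
E
python3 - <<'E'
from h import *
C={n:np.load(n+"0.npz") for n in("scene","side")}
W={n:cloud(C[n]) for n in C}
for n in W:
    w=W[n].reshape(-1,3)
    roi=w[(np.abs(w[:,0]-.55)<.4)&(w[:,1]>-.5)&(w[:,1]<.4)]
    tb=W[n][300:340,100:150].reshape(-1,3) if n=="scene" else W[n][100:140,250:270].reshape(-1,3)
    print(n,"table z",np.nanmedian(tb[:,2]))
    p=roi[(roi[:,2]>.178)&(roi[:,2]<.195)]
    # largest cluster by median
    m=np.median(p[:,:2],0);p=p[np.hypot(*(p[:,:2]-m).T)<.2];rect(p,"beam")
# spot reads
for n,pts in {"side":dict(boss=(301/4+180,405/4+140),pr1=(315/4+180,325/4+140),pr2=(310/4+180,372/4+140),bedL=(278/4+180,204/4+140),bedR=(487/4+180,257/4+140),trA=(282,109),trB=(336,112),trC=(280,145),trD=(337,146),spool=(226,108)),
 "scene":dict(grip=(75/4+195,268/4+130),gripb=(75/4+195,300/4+130),pr=(400/4+195,330/4+130),tr=(182,150),tr1=(181,127),tr2=(215,138),tr3=(150,153),tr4=(180,171),spool=(125,190))}.items():
    for k,(u,v) in pts.items():
        u,v=int(round(u)),int(round(v));print(n,k,np.round(np.nanmedian(W[n][v-1:v+2,u-1:u+2].reshape(-1,3),0)*1000,1))
E
```

```text
scene table z -0.022362518104628304
beam 868 c [526.9  57.3] size [ 27.4 317.2] ang 79.83 zmed 185.1
side table z 0.00041099787660864306
beam 1260 c [525.4  58.6] size [ 29.5 314.7] ang 79.48 zmed 185.2
side boss [553.3 174.8  58.8]
side pr1 [552.5 102.5  46.6]
side pr2 [550.2 139.   47. ]
side bedL [588.1  15.4  60.1]
side bedR [447.5  39.8  59. ]
side trA [ 535.5 -404.9   34.2]
side trB [ 342.  -461.1    0.8]
side trC [ 526.8 -252.6    1.3]
side trD [ 341.4 -274.     2. ]
side spool [ 721.3 -347.5   57.7]
scene grip [632.5 -80.1  76.8]
scene gripb [637.6 -79.7  48.4]
scene pr [547.6 129.7  46.1]
scene tr [ 438.2 -347.8    5.5]
scene tr1 [ 357.2 -412.1   29.6]
scene tr2 [ 348.9 -273.    26.8]
scene tr3 [ 539.1 -401.3   36.7]
scene tr4 [ 536.2 -281.9   11.4]
scene spool [ 720.9 -330.3   57.4]
```

```bash
cat >> h.py <<'E'
TH=np.radians(79.65);O=np.array([.5268,.0614,0]);R=np.array([[np.cos(TH),-np.sin(TH),0],[np.sin(TH),np.cos(TH),0],[0,0,1]])
tob=lambda p:(p-O)@R
tow=lambda p:np.asarray(p)@R.T+O
E
python3 - <<'E'
from h import *
for n in("scene","side"):
    w=cloud(np.load(n+"0.npz")).reshape(-1,3);w=w[~np.isnan(w[:,0])];b=tob(w)
    def box(x0,x1,y0,y1,z0,z1):
        return b[(b[:,0]>x0)&(b[:,0]<x1)&(b[:,1]>y0)&(b[:,1]<y1)&(b[:,2]>z0)&(b[:,2]<z1)]
    print(n)
    rect(box(20,1,0,0,0,0) if 0 else box(.02,.15,-.06,.06,.042,.053),"print")
    rect(box(.02,.15,-.06,.06,.055,.07),"boss")
    p=box(-.2,.05,-.084,.084,.052,.065);print("bed x",np.percentile(p[:,0],[1,5,50,95,99]),"y",np.percentile(p[:,1],[1,99]))
    rect(box(-.0,.09,-.11,-.07,.026,.035),"railL");rect(box(-.0,.09,.07,.11,.026,.035),"railR")
    rect(box(.14,.18,-.18,.18,.036,.048),"wall")
    rect(box(-.25,-.05,-.25,-.1,.062,.082),"grip")
    rect(box(-.25,-.03,-.25,-.1,.042,.051),"leverarm")
    t=w[(w[:,0]>.3)&(w[:,0]<.58)&(w[:,1]>-.5)&(w[:,1]<-.2)&(w[:,2]>.03)&(w[:,2]<.045)];rect(t,"tray")
    t=w[(w[:,0]>.6)&(w[:,0]<.9)&(w[:,1]>-.5)&(w[:,1]<-.2)&(w[:,2]>.05)&(w[:,2]<.065)];rect(t,"spool")
E
```

```text
scene
print 305 c [ 90.3 -11.6] size [99.2 38. ] ang 10.96 zmed 46.2
boss 52 c [125.6  -4. ] size [21.8 21.3] ang 88.19 zmed 60.4
bed x [-0.11440365 -0.11175982 -0.04112113 -0.0240685  -0.02271142] y [-0.08300709  0.08151994]
railL 183 c [ 44.8 -94.2] size [92.8 29.2] ang 10.95 zmed 30.8
railR 123 c [46.1 92.7] size [26.4 92.5] ang 80.94 zmed 30.3
wall 460 c [151.9   1.8] size [ 23.7 302.1] ang 0.48 zmed 42.0
grip 37 c [-122.9 -130.6] size [13.8 15.2] ang 17.08 zmed 73.3
leverarm 147 c [ -88.  -121.7] size [84.8 26.5] ang 7.71 zmed 47.0
tray 475 c [ 444.1 -341. ] size [197.8 155. ] ang 3.51 zmed 37.2
spool 1751 c [ 724.3 -329.5] size [158.8 160.9] ang 4.37 zmed 56.9
side
print 395 c [ 91.5 -10.2] size [101.2  34. ] ang 11.22 zmed 46.4
boss 76 c [125.5  -3.8] size [23.4 21.4] ang 18.12 zmed 60.6
bed x [-0.08266117 -0.07947733 -0.04955444 -0.0230208  -0.02154777] y [-0.08192321  0.08210158]
railL 210 c [ 45.6 -94.1] size [94.3 29. ] ang 9.55 zmed 30.7
railR 168 c [46.6 93.6] size [26.1 91.2] ang 81.02 zmed 30.4
wall 762 c [152.8   0.8] size [ 25.3 299.5] ang 0.05 zmed 42.4
grip 3 c [-127.3 -129.8] size [0.9 5.7] ang 22.53 zmed 75.8
leverarm 102 c [ -62.6 -119.4] size [62.7 23.3] ang 3.69 zmed 47.1
tray 433 c [ 443.9 -338.9] size [190.7 157.1] ang 3.69 zmed 37.4
spool 1114 c [ 723.6 -326.7] size [157.1 158.5] ang 88.89 zmed 56.6
```

```bash
cat >> h.py <<'E'
from scipy.spatial.transform import Rotation as Ro
def down(yaw_y):  # tool z down, tool y at world angle (deg)
    a=np.radians(yaw_y);y=np.array([np.cos(a),np.sin(a),0]);z=np.array([0,0,-1.]);return np.stack([np.cross(y,z),y,z],1)
def rel(P,Rt,o=None,p0=None,R0=None):
    if o is None:
        from bench import ctrl;o=ctrl.get_obs()
    R0=Ro.from_quat(np.roll(o["eef_rot"],-1)).as_matrix() if R0 is None else R0;p0=o["eef_pos"] if p0 is None else p0
    print("shift",np.round(R0.T@(np.asarray(P)-p0),4),"turn",np.round(np.degrees(Ro.from_matrix(R0.T@Rt).as_rotvec()),2))
E
python3 - <<'E'
from h import *
p=tow([.091,-.011,0]);print(p)
rel([p[0],p[1],.25],down(0.75));rel([p[0],p[1],.044],down(.75))
E
```

```text
[0.55397014 0.14894304 0.        ]
shift [-0.4467 -0.2145  0.0057] turn [-9.000e-02  3.000e-02  6.543e+01]
shift [-0.4468 -0.2142  0.2117] turn [-9.000e-02  3.000e-02  6.543e+01]
```

servo_tool:
  series: "-0.5 -0.447 -0.2145 0.005 0 0 65.4;-0.5 -0.447 -0.2145 0.005 0 0 65.4;-0.5 -0.447 -0.2145 0.005 0 0 65.4;-0.5 -0.447 -0.2145 0.005 0 0 65.4;-0.5 -0.447 -0.2145 0.005 0 0 65.4;-0.5 -0.447 -0.2145 0.005 0 0 65.4;-0.5 -0.447 -0.2145 0.005 0 0 65.4;-0.5 -0.447 -0.2145 0.005 0 0 65.4;-0.5 -0.447 -0.2145 0.005 0 0 65.4;-0.5 -0.447 -0.2145 0.005 0 0 65.4;-0.5 -0.447 -0.2145 0.005 0 0 65.4;-0.5 -0.447 -0.2145 0.005 0 0 65.4"

```text
time_s: 1.1
eef_pos: [0.5556, 0.1469, 0.2509]
eef_rot: [-0.0, 0.703, 0.712, -0.0]
wrist_force: [-0.2, 0.7, 1.0]
opening: 0.752
grasp_force: 0.0
```

servo_tool:
  series: "-0.5 0 0 0 0 0 0;-0.5 0 0 0 0 0 0;-0.5 0 0 0 0 0 0;-0.5 0 0 0 0 0 0"

```text
time_s: 1.43
eef_pos: [0.5535, 0.1503, 0.251]
eef_rot: [-0.0, 0.702, 0.712, -0.0]
wrist_force: [0.3, 0.1, 0.4]
opening: 0.748
grasp_force: 0.0
```

```bash
python3 - <<'E'
from h import *
from bench import ctrl
o=ctrl.get_obs();print(o["time_s"],o["q"],o["eef_pos"],o["opening"])
p=tow([.091,-.011,0])
rel([p[0],p[1],.044],down(.75))
c=ctrl.camera("wrist");cv2.imwrite("pics/w1.png",c["img"][:,:,::-1]);print(np.round(c["T_tool_cam"],3).tolist(),c["fovy"],c["cx"],c["cy"])
E
```

```text
1.4333 [5.81228401e-02 1.82967915e-01 1.61552889e+00 3.60501309e-04
 1.34414919e+00 4.32326271e-02] [0.5535426  0.15031242 0.2509505 ] 0.7478806662338625
shift [-0.0014  0.0006  0.2069] turn [-0.06 -0.02  0.1 ]
[[-0.0, -0.965, -0.261, 0.066], [1.0, -0.0, 0.0, -0.0], [-0.0, -0.261, 0.965, -0.118], [0.0, 0.0, 0.0, 1.0]] 65.70646984690485 257.3677808757326 191.6599647471061
```

View pics/w1.png

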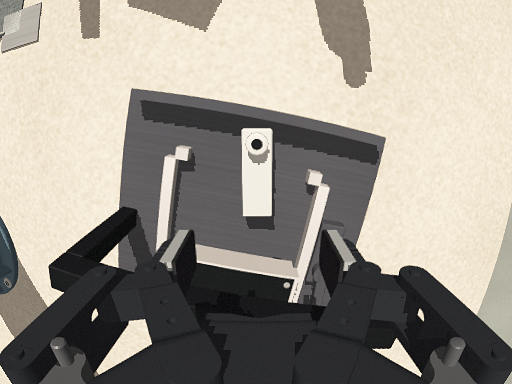

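The wrist view shows the print at columns 242–272, rows 128–215. It is centred between the fingers (mid column about 257), so I'm descending.

servo_tool:
  series: "-0.5 -0.0015 0.0005 0.04 0 0 0;-0.5 -0.0015 0.0005 0.08 0 0 0;-0.5 -0.0015 0.0005 0.12 0 0 0;-0.5 -0.0015 0.0005 0.15 0 0 0;-0.5 -0.0015 0.0005 0.18 0 0 0;-0.5 -0.0015 0.0005 0.195 0 0 0;-0.5 -0.0015 0.0005 0.205 0 0 0;-0.5 -0.0015 0.0005 0.206 0 0 0;-0.5 -0.0015 0.0005 0.206 0 0 0;-0.5 -0.0015 0.0005 0.206 0 0 0"

```text
time_s: 2.32
eef_pos: [0.5561, 0.1483, 0.0469]
eef_rot: [0.001, 0.702, 0.712, 0.001]
wrist_force: [0.3, 0.8, -0.3]
opening: 0.751
grasp_force: 0.0
```

servo_tool:
  series: "1 0 0 0 0 0 0;1 0 0 0 0 0 0;1 0 0 0 0 0 0;1 0 0 0 0 0 0;1 0 0 0 0 0 0;1 0 0 0 0 0 0;1 0 0 0 0 0 0;1 0 0 0 0 0 0;1 0 0 0 0 0 0;1 0 0 0 0 0 0"

```text
time_s: 3.15
eef_pos: [0.5562, 0.1478, 0.0468]
eef_rot: [0.001, 0.702, 0.712, 0.001]
wrist_force: [-1.1, 0.4, 6.5]
opening: 0.386
grasp_force: 61.9
```

servo_tool:
  series: "1 0 0 -0.03 0 0 0;1 0 0 -0.07 0 0 0;1 0 0 -0.11 0 0 0;1 0 0 -0.15 0 0 0;1 0 0 -0.19 0 0 0;1 0 0 -0.22 0 0 0;1 0 0 -0.24 0 0 0;1 0 0 -0.25 0 0 0;1 0 0 -0.25 0 0 0;1 0 0 -0.25 0 0 0"

```text
time_s: 3.98
eef_pos: [0.5547, 0.1477, 0.2944]
eef_rot: [-0.0, 0.702, 0.712, -0.0]
wrist_force: [0.8, 0.3, -2.0]
opening: 0.386
grasp_force: 60.8
```

```bash
python3 - <<'E'
from h import *
rel([.444,-.34,.29],down(-86.4));rel([.444,-.34,.045],down(-86.4))
E
```

```text
shift [-0.4861 -0.1172  0.0045] turn [-4.000e-02  4.000e-02  8.717e+01]
shift [-0.4861 -0.117   0.2495] turn [-4.000e-02  4.000e-02  8.717e+01]
```

servo_tool:
  series: "1 -0.04 -0.01 0 0 0 7;1 -0.08 -0.02 0 0 0 14;1 -0.12 -0.03 0 0 0 21;1 -0.16 -0.04 0 0 0 28;1 -0.2 -0.05 0 0 0 35;1 -0.24 -0.06 0 0 0 42;1 -0.28 -0.07 0 0 0 49;1 -0.32 -0.08 0 0 0 56;1 -0.36 -0.09 0 0 0 63;1 -0.4 -0.1 0 0 0 70;1 -0.44 -0.11 0 0 0 77;1 -0.47 -0.117 0 0 0 84"

```text
time_s: 4.98
eef_pos: [0.4423, -0.326, 0.2922]
eef_rot: [-0.002, 0.998, 0.055, -0.002]
wrist_force: [0.4, 0.4, -0.5]
opening: 0.386
grasp_force: 60.8
```

servo_tool:
  series: "1 0 0 0 0 0 0;1 0 0 0 0 0 0;1 0 0 0 0 0 0;1 0 0 0 0 0 0"

```text
time_s: 5.32
eef_pos: [0.4444, -0.3223, 0.2939]
eef_rot: [-0.001, 0.998, 0.06, -0.001]
wrist_force: [-0.5, 0.5, -0.9]
opening: 0.385
grasp_force: 60.8
```

```bash
python3 - <<'E'
from h import *
rel([.444,-.34,.29],down(-86.4));rel([.444,-.34,.045],down(-86.4))
E
```

```text
shift [-0.0025  0.0175  0.0038] turn [-0.13  0.08  3.3 ]
shift [-0.0022  0.0181  0.2488] turn [-0.13  0.08  3.3 ]
```

servo_tool:
  series: "1 -0.0025 0.018 0.04 0 0 3.3;1 -0.0025 0.018 0.08 0 0 3.3;1 -0.0025 0.018 0.12 0 0 3.3;1 -0.0025 0.018 0.16 0 0 3.3;1 -0.0025 0.018 0.195 0 0 3.3;1 -0.0025 0.018 0.22 0 0 3.3;1 -0.0025 0.018 0.235 0 0 3.3;1 -0.0025 0.018 0.245 0 0 3.3;1 -0.0025 0.018 0.251 0 0 3.3;1 -0.0025 0.018 0.251 0 0 3.3;1 -0.0025 0.018 0.251 0 0 3.3"

```text
time_s: 6.23
eef_pos: [0.4448, -0.342, 0.0451]
eef_rot: [0.0, 1.0, 0.031, 0.0]
wrist_force: [0.9, -1.7, -0.6]
opening: 0.384
grasp_force: 60.9
```

servo_tool:
  series: "-0.4 0 0 0 0 0 0;-0.4 0 0 0 0 0 0;-0.4 0 0 0 0 0 0;-0.4 0 0 0 0 0 0;-0.4 0 0 0 0 0 0;-0.4 0 0 0 0 0 0"

```text
time_s: 6.73
eef_pos: [0.4441, -0.3421, 0.0446]
eef_rot: [0.0, 1.0, 0.03, 0.0]
wrist_force: [0.7, 0.1, -0.2]
opening: 0.705
grasp_force: 0.0
```

servo_tool:
  series: "-0.4 0 0 -0.04 0 0 0;-0.4 0 0 -0.08 0 0 0;-0.4 0 0 -0.12 0 0 0;-0.4 0 0 -0.16 0 0 0;-0.4 0 0 -0.2 0 0 0;1 0 0 -0.25 0 0 0;1 0 0 -0.25 0 0 0;1 0 0 -0.25 0 0 0;1 0 0 -0.25 0 0 0"

```text
time_s: 7.48
eef_pos: [0.444, -0.3419, 0.2941]
eef_rot: [0.0, 1.0, 0.03, 0.0]
wrist_force: [0.2, 0.7, -0.6]
opening: 0.132
grasp_force: 0.0
```

```bash
cat >> h.py <<'E'
def lean(deg,f=1):
    s,c=np.sin(np.radians(deg)),np.cos(np.radians(deg));z=R@[s,0,-c];x=R@[0,-1,0];return np.stack([x,np.cross(z,x),z],1)
E
python3 - <<'E'
from h import *
from bench import ctrl
o=ctrl.get_obs();print(o["q"],o["wrist_force"])
rel(tow([-.22,0,.29]),lean(45),o)
w=cloud(ctrl.camera("scene")).reshape(-1,3)
t=w[(abs(w[:,0]-.444)<.07)&(abs(w[:,1]+.34)<.05)&(w[:,2]>.03)&(w[:,2]<.045)];rect(t,"print")
E
```

```text
[-8.68031481e-01  1.17700700e-01  1.60127367e+00 -7.26188468e-06
  1.42202094e+00  6.42131225e-01] [ 0.22449584  0.67180173 -0.63197315]
shift [ 0.0545 -0.1839  0.0041] turn [44.8   5.41 13.11]
print 199 c [ 447.4 -344. ] size [102.   37.2] ang 3.7 zmed 38.5
```

servo_tool:
  series: "1 0.054 -0.184 0.004 6 0.7 1.8;1 0.054 -0.184 0.004 12 1.4 3.6;1 0.054 -0.184 0.004 18 2.2 5.2;1 0.054 -0.184 0.004 24 2.9 7;1 0.054 -0.184 0.004 30 3.6 8.8;1 0.054 -0.184 0.004 36 4.3 10.5;1 0.054 -0.184 0.004 41 5 12;1 0.054 -0.184 0.004 44.8 5.4 13.1;1 0.054 -0.184 0.004 44.8 5.4 13.1;1 0.054 -0.184 0.004 44.8 5.4 13.1;1 0.054 -0.184 0.004 44.8 5.4 13.1;1 0.054 -0.184 0.004 44.8 5.4 13.1"

```text
time_s: 8.53
eef_pos: [0.4869, -0.1546, 0.2902]
eef_rot: [-0.381, 0.92, -0.083, 0.034]
wrist_force: [0.5, 0.4, 0.8]
opening: 0.004
grasp_force: 0.0
```

```bash
python3 - <<'E'
from h import *
from bench import ctrl
o=ctrl.get_obs();print(o["q"],tob(o["eef_pos"]),o["time_s"],o["opening"])
rel(tow([-.19,0,.055]),lean(45),o);rel(tow([-.17,0,.055]),lean(45),o)
c=ctrl.camera("side");cv2.imwrite("pics/s2.png",c["img"][:,:,::-1])
c=ctrl.camera("scene");cv2.imwrite("pics/c2.png",c["img"][:,:,::-1])
E
```

```text
[-0.87949457  0.23276643  1.6548532   0.58557091  1.78458084  0.83864729] [-0.21966028  0.00046534  0.2902256 ] 8.5333 0.003770379152439027
shift [0.0006 0.1452 0.1874] turn [0.06 0.06 0.04]
shift [0.0006 0.131  0.2016] turn [0.06 0.06 0.04]
```

View pics/c2.png

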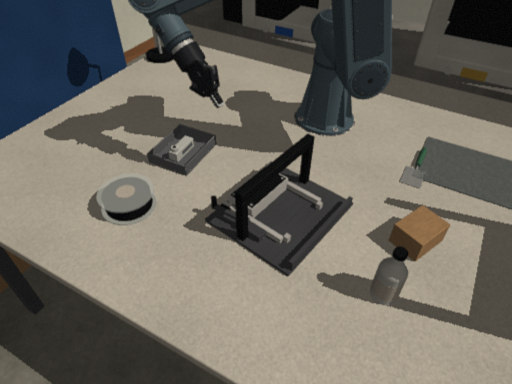

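The print lies in the tray at (182,150), and the gripper leans back behind the bridge at (210,90). Next I'll descend to behind the bed face.

servo_tool:
  series: "1 0 0.026 0.026 0 0 0;1 0 0.052 0.052 0 0 0;1 0 0.078 0.078 0 0 0;1 0 0.1 0.1 0 0 0;1 0 0.12 0.13 0 0 0;1 0 0.131 0.15 0 0 0;1 0 0.131 0.175 0 0 0;1 0 0.131 0.19 0 0 0;1 0 0.131 0.2 0 0 0;1 0 0.131 0.2015 0 0 0;1 0 0.131 0.2015 0 0 0;1 0 0.131 0.2015 0 0 0"

```text
time_s: 9.63
eef_pos: [0.4964, -0.1068, 0.0561]
eef_rot: [-0.381, 0.92, -0.083, 0.035]
wrist_force: [-0.1, 0.7, 0.5]
opening: 0.003
grasp_force: 0.0
```

```bash
python3 - <<'E'
from h import *
from bench import ctrl
o=ctrl.get_obs();print(tob(o["eef_pos"]),o["time_s"],o["wrist_force"])
for x in(-.14,-.08,-.03,-.02):rel(tow([x,0,.055]),lean(45),o)
c=ctrl.camera("scene");w=tob(cloud(c).reshape(-1,3))
p=w[(w[:,0]>-.2)&(w[:,0]<.05)&(abs(w[:,1])<.084)&(w[:,2]>.052)&(w[:,2]<.062)];print(np.percentile(p[:,0],[1,99]))
E
```

```text
[-0.17090284 -0.00026874  0.05610272] 9.6333 [-0.13324532  0.68793373  0.52492839]
shift [-0.0003 -0.0211  0.0226] turn [ 0.06 -0.04  0.08]
shift [-0.0002 -0.0636  0.065 ] turn [ 0.06 -0.04  0.08]
shift [-0.0002 -0.099   0.1003] turn [ 0.06 -0.04  0.08]
shift [-0.0002 -0.106   0.1074] turn [ 0.06 -0.04  0.08]
[-0.17795921 -0.02287632]
```

servo_tool:
  series: "1 0 -0.007 0.007 0 0 0;1 0 -0.014 0.014 0 0 0;1 0 -0.019 0.019 0 0 0;1 0 -0.023 0.023 0 0 0;1 0 -0.027 0.027 0 0 0;1 0 -0.031 0.031 0 0 0;1 0 -0.035 0.035 0 0 0;1 0 -0.04 0.04 0 0 0;1 0 -0.045 0.045 0 0 0;1 0 -0.05 0.05 0 0 0;1 0 -0.057 0.057 0 0 0;1 0 -0.064 0.064 0 0 0"

```text
time_s: 10.68
eef_pos: [0.512, -0.016, 0.0552]
eef_rot: [-0.381, 0.92, -0.083, 0.034]
wrist_force: [0.4, -2.2, 0.5]
opening: -0.001
grasp_force: 0.7
```

```bash
cat >s.py <<'E'
from h import *
from bench import ctrl
o=ctrl.get_obs();print(tob(o["eef_pos"]),o["time_s"],o["wrist_force"]@R)
c=ctrl.camera("side");w=tob(cloud(c).reshape(-1,3))
p=w[(w[:,0]>-.2)&(w[:,0]<.12)&(abs(w[:,1])<.07)&(w[:,2]>.053)&(w[:,2]<.062)]
for s in(p[p[:,1]<-.03],p[p[:,1]>.03]):print("bed far edge",np.percentile(s[:,0],[50,99,100]))
E
python3 s.py
```

```text
[-0.07879059  0.00062567  0.05518623] 10.6833 [-2.13839554 -0.79001769  0.54673573]
bed far edge [-0.00799725  0.03330319  0.03429075]
bed far edge [-0.00790399  0.03368683  0.03586672]
```

servo_tool:
  series: "1 0 -0.005 0.005 0 0 0;1 0 -0.01 0.01 0 0 0;1 0 -0.015 0.015 0 0 0;1 0 -0.02 0.02 0 0 0;1 0 -0.025 0.025 0 0 0;1 0 -0.029 0.029 0 0 0;1 0 -0.032 0.032 0 0 0;1 0 -0.035 0.035 0 0 0;1 0 -0.037 0.037 0 0 0;1 0 -0.0375 0.0375 0 0 0;1 0 -0.038 0.038 0 0 0;1 0 -0.038 0.038 0 0 0"

```text
time_s: 11.73
eef_pos: [0.5215, 0.036, 0.0553]
eef_rot: [-0.381, 0.92, -0.083, 0.034]
wrist_force: [0.4, -0.5, -0.2]
opening: -0.001
grasp_force: 0.2
```

```bash
python3 s.py
```

```text
[-0.0259121   0.00062863  0.05527384] 11.7333 [-0.4169135  -0.44014462 -0.24857426]
bed far edge [0.04372444 0.08623349 0.08721367]
bed far edge [0.04581019 0.08671389 0.08777972]
```

servo_tool:
  series: "1 0 -0.0005 0.0005 0 0 0;1 0 -0.001 0.001 0 0 0;1 0 -0.0015 0.0015 0 0 0;1 0 -0.002 0.002 0 0 0;1 0 -0.0025 0.0025 0 0 0;1 0 -0.0025 0.0025 0 0 0"

```text
time_s: 12.28
eef_pos: [0.5224, 0.0388, 0.0552]
eef_rot: [-0.381, 0.92, -0.083, 0.035]
wrist_force: [-0.7, -5.9, 1.5]
opening: -0.004
grasp_force: 2.8
```

```bash
python3 s.py
```

```text
[-0.02302884  0.00024513  0.05521459] 12.2833 [-5.98351495 -0.33060377  1.49891372]
bed far edge [0.04830358 0.08933076 0.09025059]
bed far edge [0.04816653 0.08872439 0.08989147]
```

servo_tool:
  series: "1 0 -0.0007 0.0007 0 0 0;1 0 -0.0014 0.0014 0 0 0;1 0 -0.0014 0.0014 0 0 0;1 0 -0.0014 0.0014 0 0 0"

```text
time_s: 12.67
eef_pos: [0.5231, 0.0391, 0.055]
eef_rot: [-0.379, 0.921, -0.083, 0.035]
wrist_force: [-3.7, -12.7, 2.0]
opening: 0.004
grasp_force: 6.7
```

```bash
python3 s.py
```

```text
[-0.02258423 -0.00036606  0.0550147 ] 12.6667 [-13.12068008   1.32428398   2.02363432]
bed far edge [0.04873998 0.08903137 0.0899168 ]
bed far edge [0.04792457 0.08853181 0.08953866]
```

The bed is against its stops: force rises while the far edge stays at 89–90 mm. Now I'll back off and lift.

servo_tool:
  series: "1 0 0.01 -0.01 0 0 0;1 0 0.03 -0.03 0 0 0;1 0 0.055 -0.055 0 0 0;1 0 0.08 -0.08 0 0 0;1 0 0.105 -0.105 0 0 0;1 0 0.113 -0.113 0 0 0;1 0 0.095 -0.14 0 0 0;1 0 0.065 -0.17 0 0 0;1 0 0.035 -0.2 0 0 0;1 0 0.005 -0.225 0 0 0;1 0 -0.02 -0.25 0 0 0;1 0 -0.02 -0.25 0 0 0"

```text
time_s: 13.72
eef_pos: [0.4958, -0.1196, 0.253]
eef_rot: [-0.379, 0.921, -0.081, 0.039]
wrist_force: [0.1, -1.1, 1.0]
opening: 0.001
grasp_force: 0.0
```

```bash
cat >> h.py <<'E'
def rz(a):return np.array([[np.cos(a),-np.sin(a),0],[np.sin(a),np.cos(a),0],[0,0,1]])
def wp(v,L,g=0,zc=.062,lift=0):
    """TCP pose pushing grip at lever value v, lean L deg, g gap (m)"""
    f=v-.38;tip=np.array([-.018-.105*np.cos(f),-.118+.105*np.sin(f),0]);t=np.array([np.sin(f),np.cos(f),0])
    l=np.radians(L);P=tip-t*(.008+g+.025*np.sin(l)+.0074*np.cos(l));P[2]=zc+.025*np.cos(l)-.0074*np.sin(l)+lift
    return tow(P),rz(np.pi/2-f)@lean(L) if 0 else R@rz(np.pi/2-f)@R.T@lean(L)
def rows(W,g=1,o=None):
    if o is None:
        from bench import ctrl;o=ctrl.get_obs()
    R0=Ro.from_quat(np.roll(o["eef_rot"],-1)).as_matrix();p0=o["eef_pos"]
    for P,Rt in W:print("%g"%g,*("%.4g"%x for x in np.round(R0.T@(P-p0),4)),*("%.3g"%x for x in np.degrees(Ro.from_matrix(R0.T@Rt).as_rotvec())),end=";")
    print()
E
python3 s.py; python3 - <<'E'
from h import *
from bench import ctrl
w=tob(cloud(ctrl.camera("scene")).reshape(-1,3))
t=w[(w[:,0]>-.25)&(w[:,0]<-.05)&(w[:,1]>-.25)&(w[:,1]<-.1)&(w[:,2]>.062)&(w[:,2]<.082)];rect(t,"grip")
rows([wp(.26,25,.04,lift=.15)])
E
```

```text
[-0.18361363 -0.0020461   0.25301647] 13.7167 [-1.10710748 -0.27576887  1.02144516]
bed far edge [0.04825737 0.08939546 0.09056439]
bed far edge [0.04760887 0.08870043 0.08979575]
grip 34 c [-123.  -131.2] size [13.7 15. ] ang 59.74 zmed 73.8
1 0.1954 -0.0367 0.0598 -14.8 -55.8 -79.6;
```

servo_tool:
  series: "1 0.016 -0.003 0.005 -1 -4 -5.6;1 0.032 -0.006 0.01 -2 -8 -11.3;1 0.048 -0.009 0.015 -3.1 -12 -17;1 0.065 -0.012 0.02 -4.2 -16 -22.7;1 0.081 -0.015 0.025 -5.3 -20 -28.4;1 0.098 -0.018 0.03 -6.4 -24 -34;1 0.114 -0.021 0.035 -7.4 -27.9 -39.8;1 0.13 -0.024 0.04 -8.5 -31.9 -45.5;1 0.146 -0.027 0.045 -9.5 -35.9 -51.2;1 0.163 -0.03 0.05 -10.6 -39.9 -56.9;1 0.18 -0.034 0.055 -11.6 -43.8 -62.5;1 0.195 -0.037 0.06 -12.7 -47.8 -68.2"

```text
time_s: 14.82
eef_pos: [0.6978, -0.0852, 0.2264]
eef_rot: [-0.204, 0.777, 0.582, -0.128]
wrist_force: [-0.7, -0.1, -0.3]
opening: -0.0
grasp_force: 0.0
```

```bash
python3 - <<'E'
from h import *
from bench import ctrl
print(ctrl.get_obs()["q"])
rows([wp(.26,25,.04,lift=.15),wp(.26,25,.04,lift=.08),wp(.26,25,.04,lift=.0)])
E
```

```text
[-0.30274318  0.82538038  0.82160984  0.03309234  1.97980322 -0.01138053]
1 -0.0006 -0.0016 -0.005 -2.51 -7.93 -11.1;1 -0.0033 0.031 0.0569 -2.51 -7.93 -11.1;1 -0.0064 0.0683 0.1276 -2.51 -7.93 -11.1;
```

servo_tool:
  series: "1 0 -0.001 0 -1.3 -4 -5.5;1 -0.001 0.01 0.01 -2.5 -7.9 -11.1;1 -0.002 0.02 0.04 -2.5 -7.9 -11.1;1 -0.003 0.031 0.06 -2.5 -7.9 -11.1;1 -0.004 0.045 0.085 -2.5 -7.9 -11.1;1 -0.005 0.058 0.108 -2.5 -7.9 -11.1;1 -0.006 0.067 0.125 -2.5 -7.9 -11.1;1 -0.0065 0.068 0.1275 -2.5 -7.9 -11.1;1 -0.0065 0.068 0.1275 -2.5 -7.9 -11.1"

```text
time_s: 15.57
eef_pos: [0.6961, -0.0865, 0.0809]
eef_rot: [-0.16, 0.712, 0.667, -0.149]
wrist_force: [-0.2, 0.0, 0.7]
opening: -0.0
grasp_force: 0.0
```

```bash
cat > l.py <<'E'
from h import *
from bench import ctrl
import sys
o=ctrl.get_obs();print(o["time_s"],tob(o["eef_pos"]),o["wrist_force"]@R)
v0,v1,L0,L1,n,g0,g1=map(float,sys.argv[1:8])
rows([wp(v0+(v1-v0)*s,L0+(L1-L0)*s,g0+(g1-g0)*s) for s in np.linspace(0,1,int(n)+1)[1:]],o=o)
E
python3 l.py .26 .26 25 25 5 .04 0; python3 l.py .26 .7 25 30 7 0 -.001
python3 - <<'E'
from bench import ctrl
import cv2
c=ctrl.camera("scene");cv2.imwrite("pics/c3.png",cv2.resize(c["img"][100:280,150:370,::-1],None,fx=3,fy=3))
E
```

```text
15.5667 [-0.11505887 -0.1930696   0.08092298] [-0.02033849  0.1937663   0.74873742]
1 0.0003 -0.0054 0.0019 -0.218 -0.233 -0.248;1 0.0003 -0.0126 0.0053 -0.218 -0.233 -0.248;1 0.0002 -0.0198 0.0087 -0.218 -0.233 -0.248;1 0.0002 -0.0271 0.0121 -0.218 -0.233 -0.248;1 0.0001 -0.0343 0.0155 -0.218 -0.233 -0.248;
15.5667 [-0.11505887 -0.1930696   0.08092298] [-0.02033849  0.1937663   0.74873742]
1 -0.0013 -0.0401 0.0185 0.493 1.31 3;1 -0.0023 -0.046 0.0215 1.2 2.9 6.24;1 -0.0029 -0.052 0.0245 1.91 4.53 9.45;1 -0.0031 -0.0579 0.0276 2.61 6.2 12.6;1 -0.0029 -0.0639 0.0307 3.31 7.91 15.8;1 -0.0022 -0.0699 0.0337 4 9.66 19;1 -0.0012 -0.0758 0.0367 4.68 11.4 22.1;
```

View pics/c3.png

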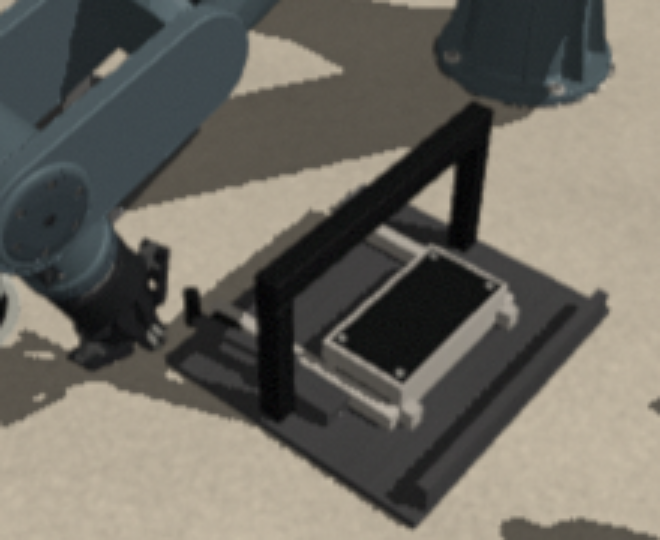

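The bed sits home on its stops, with its front edge now under the bridge at (330,340). The closed fingers at (155,335) stand behind the lever grip at (192,305). Now I'll push.

servo_tool:
  series: "1 0 -0.0125 0.005 0 0 0;1 0 -0.027 0.012 0 0 0;1 0 -0.034 0.0155 0 0 0;1 -0.001 -0.04 0.0185 0.5 1.3 3;1 -0.002 -0.046 0.0215 1.2 2.9 6.2;1 -0.003 -0.052 0.0245 1.9 4.5 9.4;1 -0.003 -0.058 0.0276 2.6 6.2 12.6;1 -0.003 -0.064 0.0307 3.3 7.9 15.8;1 -0.002 -0.07 0.0337 4 9.7 19;1 -0.001 -0.076 0.0367 4.7 11.4 22.1"

```text
time_s: 16.45
eef_pos: [0.6173, -0.0847, 0.087]
eef_rot: [-0.216, 0.833, 0.492, -0.127]
wrist_force: [5.6, -5.3, 0.8]
opening: 0.002
grasp_force: 4.0
```

```bash
python3 l.py .7 1.2 30 37 9 -.001 -.001;python3 - <<'E'
from h import *
from bench import ctrl
w=tob(cloud(ctrl.camera("scene")).reshape(-1,3))
for n,s in(("scene",w),("side",tob(cloud(ctrl.camera("side")).reshape(-1,3)))):
    t=s[(s[:,0]>-.125)&(s[:,0]<-.02)&(s[:,1]>-.17)&(s[:,1]<-.0)&(s[:,2]>.042)&(s[:,2]<.05)]
    if len(t)>5:rect(t,n+" lever bar")
E
```

```text
16.45 [-0.12746706 -0.11526937  0.08704426] [-4.21397038 -6.43100173  0.84032182]
1 -0.0016 -0.0065 0.012 1.74 1.43 2.64;1 -0.0026 -0.0114 0.015 2.51 3.05 5.37;1 -0.0033 -0.0163 0.018 3.28 4.71 8.09;1 -0.0037 -0.0212 0.0211 4.05 6.41 10.8;1 -0.0038 -0.0262 0.0241 4.81 8.14 13.5;1 -0.0035 -0.0311 0.0272 5.57 9.92 16.1;1 -0.003 -0.036 0.0302 6.31 11.7 18.7;1 -0.0021 -0.0409 0.0333 7.05 13.6 21.3;1 -0.001 -0.0458 0.0363 7.78 15.5 23.9;
scene lever bar 103 c [-86.2 -97.1] size [23.2 67.8] ang 75.2 zmed 47.5
side lever bar 131 c [ -56.5 -107.1] size [23.2 83.9] ang 66.2 zmed 47.0
```

servo_tool:
  series: "1 0 0 0 0 0 0;1 0 0 0 0 0 0"

```text
time_s: 16.72
eef_pos: [0.6164, -0.0844, 0.0867]
eef_rot: [-0.217, 0.832, 0.494, -0.128]
wrist_force: [3.9, -6.2, 7.4]
opening: -0.004
grasp_force: 4.7
```

```bash
python3 l.py .7 1.2 30 37 9 -.001 -.001
```

```text
16.7167 [-0.12734552 -0.11437236  0.08671413] [-5.40469137 -4.92320345  7.43582823]
1 -0.0014 -0.0059 0.0113 1.59 1.57 2.8;1 -0.0023 -0.0107 0.0143 2.36 3.2 5.54;1 -0.003 -0.0156 0.0174 3.13 4.86 8.25;1 -0.0034 -0.0205 0.0204 3.9 6.57 10.9;1 -0.0035 -0.0255 0.0235 4.66 8.31 13.6;1 -0.0032 -0.0304 0.0266 5.42 10.1 16.3;1 -0.0026 -0.0353 0.0296 6.17 11.9 18.9;1 -0.0018 -0.0402 0.0327 6.91 13.7 21.5;1 -0.0006 -0.0451 0.0357 7.64 15.6 24.1;
```

```bash
python3 - <<'E'
from h import *
from bench import ctrl
o=ctrl.get_obs();print(o["q"],o["wrist_force"],o["torque"])
print(wp(.7,30),o["eef_pos"]);Rt=Ro.from_quat(np.roll(o["eef_rot"],-1)).as_matrix();print(R.T@Rt[:,2],np.degrees(Ro.from_matrix(Rt.T@wp(.7,30)[1]).as_rotvec()))
c=ctrl.camera("scene");cv2.imwrite("pics/c4.png",cv2.resize(c["img"][170:250,180:280,::-1],None,fx=6,fy=6,interpolation=2))
E
```

```text
[-0.35982366  0.78279988  1.1917702   0.06926361  1.67196691  0.1293362 ] [ 3.87208529 -6.20125604  7.43582823] [-0.58058671 -0.21319548  0.2567902 ]
(array([ 0.61285352, -0.08253675,  0.07995064]), array([[ 0.47998848,  0.75974226, -0.4386374 ],
       [ 0.87727479, -0.41568221,  0.23999424],
       [ 0.        , -0.5       , -0.8660254 ]])) [ 0.61643237 -0.08442166  0.08671413]
[ 0.15380275  0.46281985 -0.87300773] [ 0.8100791  -0.02301536  0.046117  ]
```

View pics/c4.png

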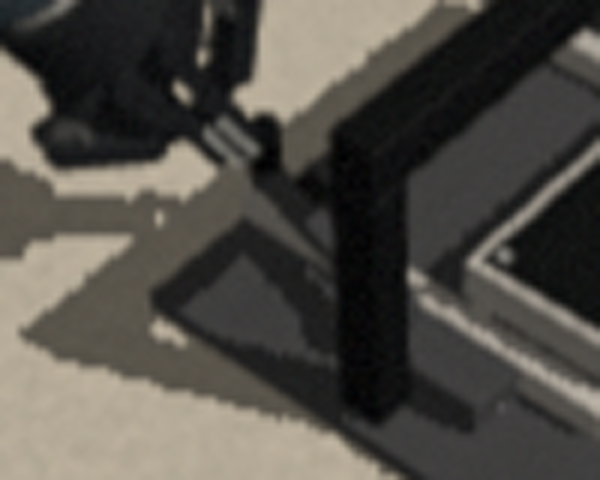

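The closed fingertips at (235,140) bear on the black grip at (268,140) as planned, so I'll continue along the arc.

servo_tool:
  series: "1 -0.001 -0.006 0.008 1.6 1.6 2.8;1 -0.002 -0.011 0.012 2.4 3.2 5.5;1 -0.003 -0.016 0.016 3.1 4.9 8.2;1 -0.0035 -0.0205 0.02 3.9 6.6 10.9;1 -0.0035 -0.0255 0.0235 4.7 8.3 13.6;1 -0.0035 -0.0255 0.0235 4.7 8.3 13.6"

```text
time_s: 17.27
eef_pos: [0.5847, -0.0714, 0.0782]
eef_rot: [-0.27, 0.883, 0.367, -0.112]
wrist_force: [5.5, -3.8, 4.2]
opening: 0.002
grasp_force: 3.3
```

```bash
cat >m.py <<'E'
from h import *
from bench import ctrl
for n in("scene","side"):
    s=tob(cloud(ctrl.camera(n)).reshape(-1,3))
    t=s[(s[:,0]>-.13)&(s[:,0]<0)&(s[:,1]>-.17)&(s[:,1]<-.0)&(s[:,2]>.044)&(s[:,2]<.05)]
    d=t[:,:2]-[-.018,-.118];r=np.hypot(*d.T);k=(r>.03)&(r<.055)
    if k.sum()>3:print(n,k.sum(),"v~",np.median(.38+np.arctan2(d[k,1],-d[k,0])))
E
python3 l.py .975 1.35 33.9 39 7 -.001 -.002; python3 m.py
```

```text
17.2667 [-0.12026593 -0.08085098  0.07820034] [-2.76610112 -6.12219612  4.21888505]
1 -0.0008 -0.0043 0.0027 0.645 1.5 2.22;1 -0.0019 -0.0088 0.0061 1.37 3.26 4.74;1 -0.0026 -0.0134 0.0095 2.1 5.05 7.23;1 -0.003 -0.018 0.0129 2.82 6.88 9.7;1 -0.0032 -0.0227 0.0163 3.54 8.73 12.1;1 -0.003 -0.0273 0.0198 4.25 10.6 14.6;1 -0.0025 -0.0319 0.0232 4.96 12.5 17;
scene 9 v~ -1.3340845064980238
side 39 v~ 0.9965924888662583
```

Tracking well (lever at about 1.0). Continuing.

servo_tool:
  series: "1 -0.001 -0.0045 0.0025 0.6 1.5 2.2;1 -0.002 -0.009 0.006 1.4 3.3 4.7;1 -0.0025 -0.0135 0.0095 2.1 5 7.2;1 -0.003 -0.018 0.013 2.8 6.9 9.7;1 -0.003 -0.0225 0.0165 3.5 8.7 12.1;1 -0.003 -0.0275 0.02 4.3 10.6 14.6;1 -0.0025 -0.032 0.023 5 12.5 17;1 -0.0025 -0.032 0.023 5 12.5 17"

```text
time_s: 18.03
eef_pos: [0.5537, -0.0446, 0.076]
eef_rot: [-0.327, 0.921, 0.197, -0.071]
wrist_force: [2.8, -3.0, 1.7]
opening: 0.001
grasp_force: 1.8
```

```bash
python3 l.py 1.35 1.75 39 42 8 -.002 -.003; python3 m.py
```

```text
18.0333 [-0.09946289 -0.04555442  0.07600454] [-2.4584242  -3.32603373  1.70685367]
1 -0.0004 -0.0036 0.0021 0.213 1.99 2.17;1 -0.0014 -0.0076 0.0056 0.592 3.82 4.37;1 -0.0021 -0.0117 0.0091 0.97 5.66 6.57;1 -0.0025 -0.0159 0.0127 1.35 7.52 8.75;1 -0.0027 -0.02 0.0162 1.72 9.39 10.9;1 -0.0025 -0.0241 0.0198 2.09 11.3 13.1;1 -0.0021 -0.0283 0.0233 2.46 13.2 15.2;1 -0.0014 -0.0324 0.0269 2.83 15.1 17.4;
scene 17 v~ 1.4264063653792731
side 38 v~ 1.3886812515319984
```

servo_tool:
  series: "1 -0.0005 -0.0035 0.002 0.2 2 2.2;1 -0.0015 -0.0075 0.0055 0.6 3.8 4.4;1 -0.002 -0.0115 0.009 1 5.7 6.6;1 -0.0025 -0.016 0.0125 1.4 7.5 8.8;1 -0.0025 -0.02 0.016 1.7 9.4 10.9;1 -0.0025 -0.024 0.02 2.1 11.3 13.1;1 -0.002 -0.028 0.0235 2.5 13.2 15.2;1 -0.0015 -0.0325 0.027 2.8 15.1 17.4"

```text
time_s: 18.8
eef_pos: [0.5343, -0.005, 0.0746]
eef_rot: [-0.359, 0.933, 0.01, -0.005]
wrist_force: [0.1, -0.2, -0.7]
opening: -0.002
grasp_force: 0.0
```

```bash
python3 m.py; python3 s.py
```

```text
scene 43 v~ 1.8072223014253264
side 32 v~ 1.9697143369127952
[-0.06352339 -0.01796321  0.07433592] 18.9 [ 0.7099385  -0.02030361 -0.97524756]
bed far edge [0.04890625 0.0891303  0.0901993 ]
bed far edge [0.04793738 0.08893282 0.09016015]
```

The lever has snapped shut. Now I'll retreat.

servo_tool:
  series: "1 0 0.015 -0.015 0 0 0;1 0 0.035 -0.035 0 0 0;1 0 0.06 -0.06 0 0 0;1 0 0.085 -0.08 0 0 0;1 0 0.08 -0.11 0 0 0;1 0 0.05 -0.14 0 0 0;1 0 0.025 -0.17 0 0 0;1 0 0 -0.2 0 0 0;1 0 0 -0.2 0 0 0;1 0 0 -0.2 0 0 0"

```text
time_s: 19.78
eef_pos: [0.5393, -0.141, 0.2259]
eef_rot: [-0.356, 0.934, 0.012, -0.003]
wrist_force: [-0.3, 0.3, -1.3]
opening: 0.005
grasp_force: 0.0
```

```bash
python3 m.py; python3 s.py; python3 - <<'E'
from h import *
from bench import ctrl
w=cloud(ctrl.camera("scene")).reshape(-1,3)
t=w[(abs(w[:,0]-.444)<.07)&(abs(w[:,1]+.34)<.05)&(w[:,2]>.03)&(w[:,2]<.045)];rect(t,"print")
c=ctrl.camera("side");cv2.imwrite("pics/s5.png",c["img"][:,:,::-1])
E
```

```text
scene 42 v~ 1.9080866716750973
side 38 v~ 1.958947883566794
[-0.19571262 -0.04680729  0.22263558] 19.8833 [-0.1994038  -0.08642858 -0.04773131]
bed far edge [0.04794948 0.08920113 0.09007581]
bed far edge [0.04800321 0.08859247 0.09006484]
print 207 c [ 448.2 -342.3] size [103.4  36.6] ang 2.13 zmed 38.4
```

View pics/s5.png

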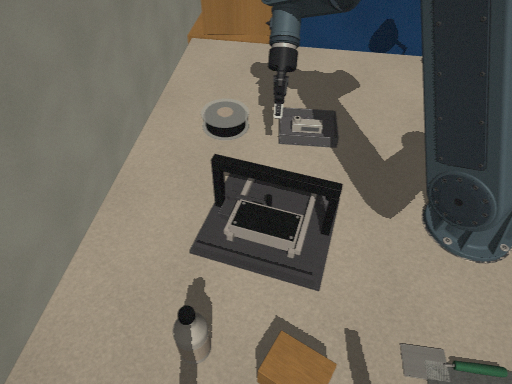

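The print is in the tray at (307,126), the bed is home at (265,222), and the lever grip lies across the bed's front at (268,198). The spool, bottle and carton have not moved, and the arm is clear.

```bash
python3 -c "
from bench import ctrl
print(ctrl.hand_in())"
```

```text
the job is handed in; nothing more can be done
None
```

The job is handed in at about 20 s of the 72 s: the print is in the tray, the bed is home on its stops and the lever has snapped shut, all checked in the camera images; hand-in returned no verdict.

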